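# Hold back the index plunger of the jug's carrier

### The arm

A 6-joint arm with a two-finger parallel gripper is mounted at the origin on the work surface. World frame = base frame: x ahead of the robot, y to its left, z up, the work surface at z = 0. Lengths are in m, angles in degrees, forces in N, time in s.
With the tool pointing down it reaches from about 0.35 to 0.925 m from the base axis. Payload 6.4 kg.
Tool frame: the origin (TCP) lies at the very end of the fingers, on their centre line; the grasp point (between the pads) lies 19 mm behind it (grip_point_offset is the distance from the TCP to the grasp point, in m); z points along the fingers, y is the direction in which the jaws open and shut (so a half turn about z gives the same grasp; the last joint's range is limited). The gripper opens to 85 mm and grips with 20 to 120 N. Pads are 22 mm wide; open, the fingers measure 114 mm over their backs; the gripper's body (76 mm by 85 mm) begins 54 mm behind the grasp point. The pads swing forward as they close: fully open they stand 13 mm farther back than shut.
Start: joints at [62.447, 14.043, 89.255, -0, 76.702, -9.975], TCP at [0.196, 0.62, 0.197] pointing down, gripper open.
Joint ranges: [-179.41, 179.41], [-58.25, 129.5], [7.25, 145.43], [-54.29, 234.29], [11.92, 165.04], [-157.13, 157.13]. Speed limits (degrees/s): [147.25, 147.25, 180, 180, 180, 180].

### API

Orientations are given as a 3x3 rotation matrix whose columns are the frame's x, y, z axes.
In Python, from workcell import * gives the robot as it stands.
- The arm moves only by the tool jog_arm, never from a script. Its argument "plan" is a list of rows, each an object of numbers: "dx", "dy", "dz": the shift along the tool's x, y, z in m; "rx", "ry", "rz": the turn, a rotation vector about the tool's x, y, z in degrees; "grip": the closure, from -1 (fully open) to 1 (shut). A call has exactly 5 rows; each row shifts and turns the commanded pose from where the row before left it, along the tool's axes as they then stand; what a row does not reach is not made up. A row lasts 1/10 s, in which the tool goes at most 50 mm and 8.59 degrees, less where a joint would pass 70% of its speed; a pose out of reach is approached as far as the arm can. A call is refused whole if a number of a shift passes 0.05 or a number of a turn 8.59, either way. A call with a gripper value outside its range is refused whole. The fingers move at their own pace and stop on an object; the grip force is fixed at half the most. Time passes only in rows, so rows that do not move let the fingers close, or fill a call up. It gives the time, the measured TCP pose, the force and the opening at its end, in the units of the state.
- observe(): the state, without advancing time (a new reading comes with each control period).
- grab_frame(name): name is "scene" or "top" or "wrist"; returns a dict with "pixels" (400x640x3 uint8, blue, green, red), "intrinsics" (3x3 intrinsics, pixels), "k1" (the pictures are not rectified: a ray, as slopes to the right and down, at radius r is drawn at 1 + k1 r^2 times it, then the intrinsics apply), "rvec" (rotation vector, rad) and "tvec" (3), from world to camera coordinates, as OpenCV has them; the wrist camera has in their place "T_tool_cam" (4x4, takes a point from camera to tool coordinates, whose origin is the TCP and whose axes are the flange's). Camera axes: x right, y down, z forward; pixel columns grow to the right and rows downward; lengths in m; the calibration is good to about 2 mm. A picture is of the moment at which its call begins: read the wrist's pose just before it. There is no depth.
- finish_job(): hands the job in, once; it reports no verdict.
Trained networks look in the newest picture that a camera, given by its name, has taken for a name from the list of things; names that differ only in an ending like _2 or _b are one class to them, and where a whole thing is asked for, a point or a joint stands for the part that bears it (a point fixed in the world has none). Each returns a list of dicts, best first, with "score" (0 to 1); they miss things now and then, are a little off and sometimes report something else, mostly with a low value. They report only what shows in the picture. A call takes as long as a camera call. They do not tell look-alikes from the thing itself.
- spot_in(name, camera): "at" ([x, y, z] in m, in the coordinates of the camera as it stood for that picture, good to about 4 mm: the middle of the surface that is visible of it).
The state is a dict: "t": time; "joint_pos": joint angles; "dq": joint speeds; "tau": joint torques, N m; "eef_pos": TCP position; "eef_rot": TCP orientation; "wrist_force": force on the tool from outside, world axes, zero at the start; "wrist_torque": the same for the moment, N m; "finger_gap": finger opening in m.
Only numpy, scipy, OpenCV 4.12 (cv2) and the standard library are available. Lean on these libraries where they do the work, as an engineer would, in place of code of your own. Each camera call takes 0.05 s, during which the arm holds its last target. There are 200 camera calls.

### The job

One of the three carriers in the sample dock holds the tall steel jug with the side handle. Unlock that carrier: pull the sprung index plunger in front of the jug straight up by its knob as far as it goes, and finish while still gripping it and holding it fully up, so that its pin stays clear of the hole. Keep the other two plungers seated, and leave the vessels and the things on the bench where they are.

Things in the scene. Friction and masses are not known exactly. Their poses are not given: they have to be found in the camera images.
- dock: Fixed grey sample dock, 310 x 360 mm, deck 26 mm high; origin on the bench, midway along its width, 140 mm behind its front edge; x towards its back, y along the row of three bays (110 mm apart) to the left bay. Each bay: a steel carrier plate, top 36 mm up; over its front a bridge, top 70 mm up; on that an upright barrel 22 mm across, up to 88 mm, under the knob.
- bay_left (a point): Centre of the low ring seat (86 mm across, 6 mm high) on the carrier in the left bay, at the height of the carrier's top; the vessel in this bay stands here. This bay's plunger lies 125 mm from it along the dock's -x.
- bay_middle (a point): Centre of the low ring seat (86 mm across, 6 mm high) on the carrier in the middle bay, at the height of the carrier's top; the vessel in this bay stands here. This bay's plunger lies 125 mm from it along the dock's -x.
- bay_right (a point): Centre of the low ring seat (86 mm across, 6 mm high) on the carrier in the right bay, at the height of the carrier's top; the vessel in this bay stands here. This bay's plunger lies 125 mm from it along the dock's -x.
- knob_left (a point): Black knob of the left bay's index plunger: an upright cylinder 28 mm across and 26 mm high, fixed on top of the plunger; this point is the knob's centre (103 mm above the bench when seated), z up along the pull. It does not unscrew; pull straight up.
- plunger_left (a joint): Lift of this plunger in m: 0 seated (its 10 mm pin sits 12 mm deep in the carrier's hole), 0.020 against the top stop. A spring pulls it down with about 5 N seated and 12 N fully up; it drops back if let go.
- knob_middle (a point): Black knob of the middle bay's index plunger: an upright cylinder 28 mm across and 26 mm high, fixed on top of the plunger; this point is the knob's centre (103 mm above the bench when seated), z up along the pull. It does not unscrew; pull straight up.
- plunger_middle (a joint): Lift of this plunger in m: 0 seated (its 10 mm pin sits 12 mm deep in the carrier's hole), 0.020 against the top stop. A spring pulls it down with about 5 N seated and 12 N fully up; it drops back if let go.
- knob_right (a point): Black knob of the right bay's index plunger: an upright cylinder 28 mm across and 26 mm high, fixed on top of the plunger; this point is the knob's centre (103 mm above the bench when seated), z up along the pull. It does not unscrew; pull straight up.
- plunger_right (a joint): Lift of this plunger in m: 0 seated (its 10 mm pin sits 12 mm deep in the carrier's hole), 0.020 against the top stop. A spring pulls it down with about 5 N seated and 12 N fully up; it drops back if let go.
- jug_centre (a point): Middle (45 mm above the underside, on the axis) of the loose tall steel jug: 70 mm across, 90 mm high, with one side handle turned roughly to the back of the dock. It stands in one of the three bays.
- dish_centre (a point): Middle (18 mm above the underside) of the loose low steel dish, 70 mm across and 36 mm high, no handle, in another bay.
- jar_centre (a point): Middle (31 mm above the underside) of the loose glass jar with a lid, 66 mm across and 62 mm high, in another bay.
- wrench: Bystander: steel wrench, 150 mm long, lying on the deck along the back edge of the dock; origin under its middle.
- spoon: Bystander: spoon, 170 mm long, lying on the bench in front of the dock; origin under its middle.
- bottle: Bystander: white plastic bottle, 52 mm across, 120 mm high, standing left of the dock; origin under its centre.
- weight: Bystander: steel balance weight, 38 mm across, 54 mm high, right of the dock; origin under its centre.
- seal: Bystander: flat black rubber sealing ring, 74 mm across, 7 mm high, left of the dock; origin under its centre.
- tub: Bystander: white plastic tub, 60 mm across, 45 mm high, right of the dock; origin under its centre.
Things that resemble listed ones, but are neither listed nor needed, are in the scene too. What is shaped like the part that bears jug_centre but orange is not meant.

How it is judged (in metres and radians):
At the end, for the whole second after the job is handed in: Through the last second the plunger of the bay in which the jug stands (jug within 30 mm of the bay's centre) is up by more than 16.5 of its 20 mm, held by the fingers on its knob (over 1 N), and the other two plungers are seated (under 3 mm) (((horizontal distance between jug_centre and bay_left below 0.03 m and value of joint plunger_left above 0.0165 m and contact force between the fingers and plunger_left above 1 N and value of joint each of plunger_middle, plunger_right below 0.003 m) or (horizontal distance between jug_centre and bay_middle below 0.03 m and value of joint plunger_middle above 0.0165 m and contact force between the fingers and plunger_middle above 1 N and value of joint each of plunger_left, plunger_right below 0.003 m) or (horizontal distance between jug_centre and bay_right below 0.03 m and value of joint plunger_right above 0.0165 m and contact force between the fingers and plunger_right above 1 N and value of joint each of plunger_left, plunger_middle below 0.003 m))); the arm keeps its last pose, push and grip.
It fails at once if a plunger of a bay without the jug is lifted by more than 5 mm ((horizontal distance between jug_centre and bay_left above 0.05 m and value of joint plunger_left above 0.005 m) or (horizontal distance between jug_centre and bay_middle above 0.05 m and value of joint plunger_middle above 0.005 m) or (horizontal distance between jug_centre and bay_right above 0.05 m and value of joint plunger_right above 0.005 m)).
It fails at once if a vessel in the dock is shifted by more than 25 mm or tipped (distance of any of jug_centre, dish_centre, jar_centre from where it was at the start of the episode above 0.025 m or angle between any of jug_centre, dish_centre, jar_centre's own z axis and vertical above 0.35 rad).
It fails at once if a bystander is moved by more than 40 mm (distance of any of wrench, spoon, bottle, weight, seal, tub from where it was at the start of the episode above 0.04 m).
It also fails if it takes over 32 s, if anything falls off the work surface, if the arm or the gripper's body presses on something with over 40 N, if the wrist force passes 120 N, or if a joint passes its speed limit or range.

## Working session

There is one attempt and no reset: what is moved stays moved. The work goes in short steps, Python scripts to look and compute and a tool call to move; the robot and the scene stay as the last step left them, time stands still between calls to the robot, and variables do not carry over. Pictures are saved under pics/ and viewed, about 8 in all and at most 12, crops included, and the job is handed in when it is done.

Besides the shell and the picture viewer there is one more tool, called after ">>>" as name([rows], argument=value, ...), one row to a line, values as JSON. jog_arm: Moves the arm, as the interface text tells. Its arguments: {"type":"object","properties":{"plan":{"type":"array","items":{"type":"object","properties":{"dx":{"type":"number"},"dy":{"type":"number"},"dz":{"type":"number"},"rx":{"type":"number"},"ry":{"type":"number"},"rz":{"type":"number"},"grip":{"type":"number"}}}}},"required":["plan"]}

```bash
mkdir -p pics
cat > h.py <<'E'
from workcell import *
import numpy as np, cv2
def cam(f):
    R=cv2.Rodrigues(np.array(f["rvec"],float))[0]; return R,np.array(f["tvec"],float).ravel()
def world(f,p):
    R,t=cam(f); return R.T@(np.array(p)-t)
def proj(f,P):
    R,t=cam(f); c=R@np.array(P)+t; s=c[:2]/c[2]; s=s*(1+f["k1"]*(s@s)); K=np.array(f["intrinsics"]); return K[:2,:2]@s+K[:2,2]
def ray(f,uv,z):
    K=np.array(f["intrinsics"]); d=(np.array(uv)-K[:2,2])/[K[0,0],K[1,1]]; s=d.copy()
    for _ in range(20): s=d/(1+f["k1"]*(s@s))
    R,t=cam(f); o=-R.T@t; v=R.T@np.array([s[0],s[1],1]); return o+v*(z-o[2])/v[2]
E
python3 - <<'E'
from h import *
for c in("scene","top"):
    f=grab_frame(c); cv2.imwrite(f"pics/{c}0.png",f["pixels"])
    for n in ("dock","jug_centre","dish_centre","jar_centre","knob_left"):
        for d in spot_in(n,c)[:5]: w=world(f,d["at"]); print(c,n,round(d["score"],2),w.round(3),proj(f,w).round())
s=observe(); print(s["t"],s["eef_pos"],s["eef_rot"])
E
```

```text
scene dock 0.81 [0.679 0.129 0.037] [325. 273.]
scene jug_centre 0.84 [ 0.665 -0.025  0.093] [272. 212.]
scene jug_centre 0.73 [ 0.703 -0.249  0.055] [188. 178.]
scene jug_centre 0.69 [ 0.534 -0.271  0.059] [233. 129.]
scene jug_centre 0.47 [ 0.67  -0.14   0.048] [233. 196.]
scene dish_centre 0.84 [0.673 0.088 0.047] [312. 257.]
scene jar_centre 0.9 [0.708 0.205 0.1  ] [349. 293.]
scene knob_left 0.72 [0.577 0.225 0.117] [399. 246.]
top dock 0.57 [0.631 0.103 0.037] [306. 192.]
top jug_centre 0.96 [ 0.524 -0.292  0.044] [469. 241.]
top jug_centre 0.82 [ 0.669 -0.019  0.042] [357. 178.]
top jug_centre 0.73 [0.693 0.197 0.098] [265. 162.]
top jug_centre 0.57 [ 0.703 -0.273  0.045] [461. 167.]
top dish_centre 0.83 [0.679 0.098 0.041] [309. 173.]
top dish_centre 0.31 [0.629 0.361 0.006] [206. 191.]
top jar_centre 0.75 [0.695 0.193 0.099] [266. 161.]
top knob_left 0.72 [0.57  0.219 0.114] [252. 215.]
top knob_left 0.63 [0.635 0.097 0.032] [309. 191.]
0.6 [0.19631261 0.61965092 0.1967972 ] [[-9.53294965e-01  3.02040907e-01 -2.13545248e-05]
 [ 3.02040908e-01  9.53294965e-01 -1.23860033e-05]
 [ 1.66160813e-05 -1.82574546e-05 -1.00000000e+00]]
```

View pics/scene0.png

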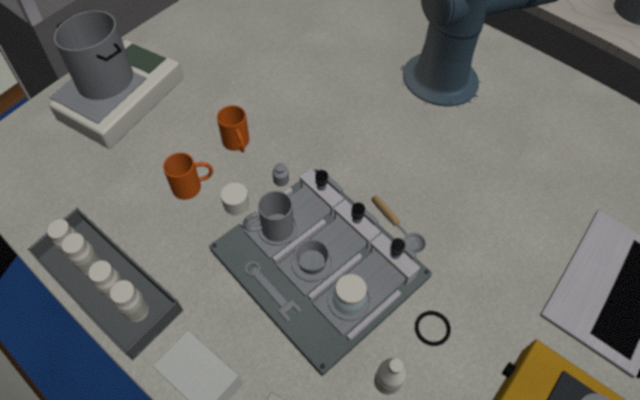

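View pics/top0.png

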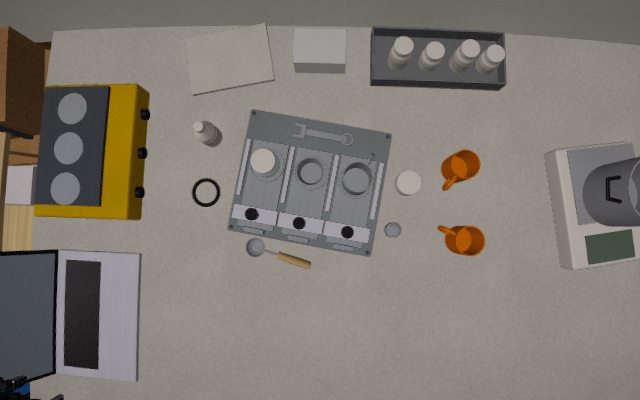

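The scene picture shows the steel jug at (275,213), the dish at (312,258) and the jar at (350,292). The knobs are at (321,178), (358,211) and (397,247). In the top picture the knobs are at (252,214), (299,223) and (347,232).

Candidates for the jug: the steel one at scene (275,213), and orange mugs at (184,175) and (233,127). The steel one fits because it is grey and stands in the dock's right bay. I'll confirm this in a crop and measure the knob.

Run:
```python
from h import *
def blobs(f,g,box):
    x0,y0,x1,y1=box; m=(g[y0:y1,x0:x1].max(2)<32).astype(np.uint8)
    n,l,s,c=cv2.connectedComponentsWithStats(m)
    return [((c[i]+[x0,y0]).round(1),s[i].tolist()) for i in range(1,n) if s[i][4]>30]
T=grab_frame("top"); S=grab_frame("scene")
for n,f,b in(("top",T,(225,195,375,250)),("scene",S,(305,160,420,265))):
    for c,s in blobs(f,f["pixels"],b): print(n,c,s,"z.103:",ray(f,c,.103).round(4),"z.116",ray(f,c,.116).round(4))
a=cv2.resize(S["pixels"][150:320,200:440],None,fx=2.5,fy=2.5,interpolation=3)
cv2.imwrite("pics/crop1.png",a)
# dock corners from top, z=.026
P=[ray(T,u,.026) for u in((252,110),(391,134),(367,255),(229,230))]
for p in P: print(p.round(4))
print(np.linalg.norm(P[0]-P[1]),np.linalg.norm(P[1]-P[2]))
```

```text
top [251.1 213.6] [21, 14, 11, 11, 89] z.103: [0.5736 0.2223 0.103 ] z.116 [0.5733 0.2197 0.116 ]
top [298.3 222.9] [68, 23, 11, 11, 91] z.103: [0.5558 0.1142 0.103 ] z.116 [0.5558 0.1132 0.116 ]
top [346.9 231.9] [117, 32, 11, 11, 91] z.103: [0.5388 0.0043 0.103 ] z.116 [0.539  0.0048 0.116 ]
scene [321.  177.5] [12, 11, 10, 15, 118] z.103: [0.5379 0.002  0.103 ] z.116 [0.5454 0.0077 0.116 ]
scene [357.4 210.4] [48, 44, 11, 15, 125] z.103: [0.5548 0.1106 0.103 ] z.116 [0.562  0.1147 0.116 ]
scene [396.7 245.5] [87, 80, 11, 14, 103] z.103: [0.5707 0.2183 0.103 ] z.116 [0.5777 0.2208 0.116 ]
[0.8361 0.2476 0.026 ]
[ 0.783  -0.1024  0.026 ]
[ 0.483  -0.0491  0.026 ]
[0.5332 0.2914 0.026 ]
0.35396917709910714 0.30469804960334934
```

View pics/crop1.png

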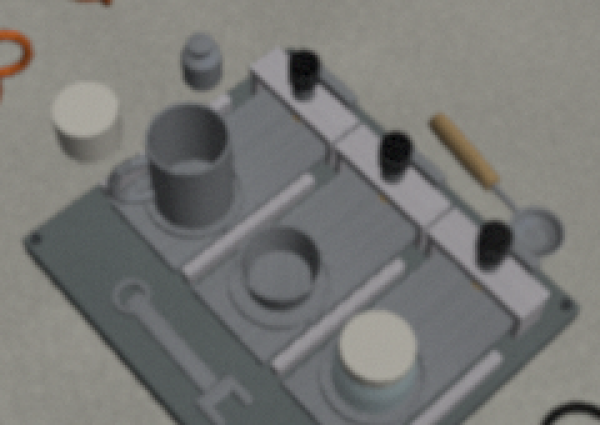

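The crop confirms that the handled steel jug is in the right bay (top left of the crop). Its knob is at crop (304,75). Both cameras put that knob at about (0.539, 0.004), and the spacings fit 110 mm and 125 mm. I'll turn so the jaws lie along the dock's y, then approach at height.

>>> jog_arm([
  {"rz": -8.59},
  {"dx": -0.015, "dy": -0.019},
  {"dx": -0.028, "dy": -0.036},
  {"dx": -0.028, "dy": -0.036},
  {"dx": -0.028, "dy": -0.036},
])

```text
validation failed for argument at $.pl...
```

>>> jog_arm([
  {"dx": -0.028, "dy": -0.036},
  {"dx": -0.028, "dy": -0.036},
  {"dx": -0.028, "dy": -0.036},
  {"dx": -0.028, "dy": -0.036},
  {"dx": -0.028, "dy": -0.036},
])

```text
validation failed for argument at $.pl...
```

>>> jog_arm([
  {"dx": -0.028, "dy": -0.036},
  {"dx": -0.028, "dy": -0.036},
  {"dx": -0.028, "dy": -0.036},
  {"dx": -0.025, "dy": -0.032},
  {},
])

```text
validation failed for argument at $.pl...
```

The calls failed validation, perhaps because every field has to be present. I'll retry the first one.

>>> jog_arm([
  {"dx": 0, "dy": 0, "dz": 0, "rx": 0, "ry": 0, "rz": -8.5, "grip": -1},
  {"dx": -0.015, "dy": -0.019, "dz": 0, "rx": 0, "ry": 0, "rz": 0, "grip": -1},
  {"dx": -0.028, "dy": -0.036, "dz": 0, "rx": 0, "ry": 0, "rz": 0, "grip": -1},
  {"dx": -0.028, "dy": -0.036, "dz": 0, "rx": 0, "ry": 0, "rz": 0, "grip": -1},
  {"dx": -0.028, "dy": -0.036, "dz": 0, "rx": 0, "ry": 0, "rz": 0, "grip": -1},
])

```text
t: 1.2
eef_pos: [0.2745, 0.4773, 0.1968]
eef_rot: [[-0.988, 0.157, 0.0], [0.157, 0.988, 0.0], [-0.0, 0.0, -1.0]]
wrist_force: [0.2, 0.6, -0.3]
finger_gap: 0.0853
```

>>> jog_arm([
  {"dx": -0.028, "dy": -0.036, "dz": 0, "rx": 0, "ry": 0, "rz": 0, "grip": -1},
  {"dx": -0.028, "dy": -0.036, "dz": 0, "rx": 0, "ry": 0, "rz": 0, "grip": -1},
  {"dx": -0.028, "dy": -0.036, "dz": 0, "rx": 0, "ry": 0, "rz": 0, "grip": -1},
  {"dx": -0.028, "dy": -0.036, "dz": 0, "rx": 0, "ry": 0, "rz": 0, "grip": -1},
  {"dx": -0.028, "dy": -0.036, "dz": 0, "rx": 0, "ry": 0, "rz": 0, "grip": -1},
])

```text
t: 1.7
eef_pos: [0.3845, 0.2772, 0.1971]
eef_rot: [[-0.988, 0.157, 0.001], [0.157, 0.988, 0.0], [-0.001, 0.001, -1.0]]
wrist_force: [1.9, 0.4, 0.1]
finger_gap: 0.0855
```

>>> jog_arm([
  {"dx": -0.028, "dy": -0.036, "dz": 0, "rx": 0, "ry": 0, "rz": 0, "grip": -1},
  {"dx": -0.028, "dy": -0.036, "dz": 0, "rx": 0, "ry": 0, "rz": 0, "grip": -1},
  {"dx": -0.028, "dy": -0.036, "dz": 0, "rx": 0, "ry": 0, "rz": 0, "grip": -1},
  {"dx": -0.028, "dy": -0.036, "dz": 0, "rx": 0, "ry": 0, "rz": 0, "grip": -1},
  {"dx": -0.02, "dy": -0.025, "dz": 0, "rx": 0, "ry": 0, "rz": 0, "grip": -1},
])

```text
t: 2.2
eef_pos: [0.4886, 0.0886, 0.1972]
eef_rot: [[-0.987, 0.16, 0.001], [0.16, 0.987, -0.0], [-0.001, -0.0, -1.0]]
wrist_force: [1.2, 0.5, 0.2]
finger_gap: 0.0858
```

>>> jog_arm([
  {"dx": -0.02, "dy": -0.025, "dz": 0, "rx": 0, "ry": 0, "rz": 0, "grip": -1},
  {"dx": -0.015, "dy": -0.02, "dz": 0, "rx": 0, "ry": 0, "rz": 0, "grip": -1},
  {"dx": 0, "dy": 0, "dz": 0, "rx": 0, "ry": 0, "rz": 0, "grip": -1},
  {"dx": 0, "dy": 0, "dz": 0, "rx": 0, "ry": 0, "rz": 0, "grip": -1},
  {"dx": 0, "dy": 0, "dz": 0, "rx": 0, "ry": 0, "rz": 0, "grip": -1},
])

```text
t: 2.7
eef_pos: [0.5146, 0.0419, 0.1968]
eef_rot: [[-0.988, 0.157, -0.0], [0.157, 0.988, 0.0], [0.0, 0.0, -1.0]]
wrist_force: [0.2, 0.2, 0.5]
finger_gap: 0.0853
```

Run:
```python
from h import *
s=observe(); f=grab_frame("wrist"); X=np.array(f["T_tool_cam"])
print(s["t"],s["eef_pos"],X.round(3))
Rt=np.eye(4); Rt[:3,:3]=s["eef_rot"]; Rt[:3,3]=s["eef_pos"]; M=np.linalg.inv(Rt@X)
f["rvec"]=cv2.Rodrigues(M[:3,:3])[0]; f["tvec"]=M[:3,3]
for n in("knob_right","jug_centre"):
    for d in spot_in(n,"wrist")[:4]: w=world(f,d["at"]); print(n,round(d["score"],2),w.round(4),proj(f,w).round())
g=f["pixels"]; u=proj(f,[.539,.004,.116]); print("pred",u)
m=(g.max(2)<32).astype(np.uint8); n,l,st,c=cv2.connectedComponentsWithStats(m)
for i in range(1,n):
    if st[i][4]>100: print(c[i].round(1),st[i],ray(f,c[i],.116).round(4),ray(f,c[i],.103).round(4))
cv2.imwrite("pics/w1.png",g)
```

```text
2.7 [0.51461135 0.0418936  0.19676389] [[ 0.001 -0.966 -0.258  0.065]
 [ 1.     0.001  0.    -0.001]
 [ 0.    -0.258  0.966 -0.178]
 [ 0.     0.     0.     1.   ]]
knob_right 0.67 [0.5348 0.0006 0.1182] [271. 223.]
knob_right 0.62 [0.5647 0.0913 0.0355] [365. 211.]
knob_right 0.45 [0.628  0.3635 0.0084] [592. 220.]
jug_centre 0.81 [ 0.6275 -0.0101  0.093 ] [281. 303.]
jug_centre 0.75 [ 0.7155 -0.2371  0.0683] [107. 383.]
jug_centre 0.69 [0.6877 0.0913 0.0552] [380. 317.]
jug_centre 0.57 [ 0.5266 -0.2455  0.0523] [ 52. 229.]
pred [275.74997122 226.39217695]
[259.8 361.2] [    0   290   501   110 29010] [ 0.6731 -0.0372  0.116 ] [ 0.6843 -0.0416  0.103 ]
[582.6 365.4] [ 501  313  139   87 6041] [0.727  0.2726 0.116 ] [0.7409 0.2837 0.103 ]
[471.9 385.4] [461 363  20  37 301] [0.7343 0.1654 0.116 ] [0.7486 0.1712 0.103 ]
[485.9 376.9] [481 366  12  30 139] [0.7262 0.1794 0.116 ] [0.74   0.1859 0.103 ]
```

View pics/w1.png

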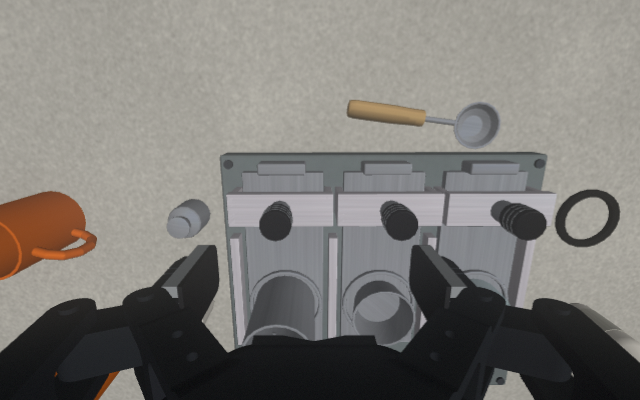

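The wrist picture shows the jug's knob with its top centre at about (276,226), which matches the predicted (275.7,226.4). The middle knob is at (400,222). I'll move over the jug's knob and start down.

>>> jog_arm([
  {"dx": -0.015, "dy": -0.017, "dz": 0, "rx": 0, "ry": 0, "rz": 0, "grip": -1},
  {"dx": -0.015, "dy": -0.017, "dz": 0, "rx": 0, "ry": 0, "rz": 0, "grip": -1},
  {"dx": 0, "dy": 0, "dz": 0.02, "rx": 0, "ry": 0, "rz": 0, "grip": -1},
  {"dx": 0, "dy": 0, "dz": 0.02, "rx": 0, "ry": 0, "rz": 0, "grip": -1},
  {"dx": 0, "dy": 0, "dz": 0, "rx": 0, "ry": 0, "rz": 0, "grip": -1},
])

```text
t: 3.35
eef_pos: [0.537, 0.0037, 0.1538]
eef_rot: [[-0.988, 0.157, -0.006], [0.157, 0.988, 0.001], [0.006, 0.0, -1.0]]
wrist_force: [-0.1, 0.3, -0.0]
finger_gap: 0.0854
```

Run:
```python
from h import *
s=observe(); f=grab_frame("wrist"); X=np.array(f["T_tool_cam"])
Rt=np.eye(4); Rt[:3,:3]=s["eef_rot"]; Rt[:3,3]=s["eef_pos"]; M=np.linalg.inv(Rt@X)
f["rvec"]=cv2.Rodrigues(M[:3,:3])[0]; f["tvec"]=M[:3,3]
print(s["t"],s["eef_pos"])
g=f["pixels"].copy(); u=proj(f,[.539,.004,.116]); print("pred",u)
a=np.linspace(0,6.3,60)
for z,col in((.116,(0,0,255)),(.090,(0,255,0))):
    for t in a: cv2.circle(g,tuple(int(round(v)) for v in proj(f,[.539+.014*np.cos(t),.004+.014*np.sin(t),z])),0,col,-1)
cv2.imwrite("pics/w2.png",cv2.resize(g[160:400,180:460],None,fx=2.5,fy=2.5,interpolation=0))
```

```text
3.35 [0.5370178  0.00367131 0.15384332]
pred [315.98841301 210.24697757]
```

View pics/w2.png

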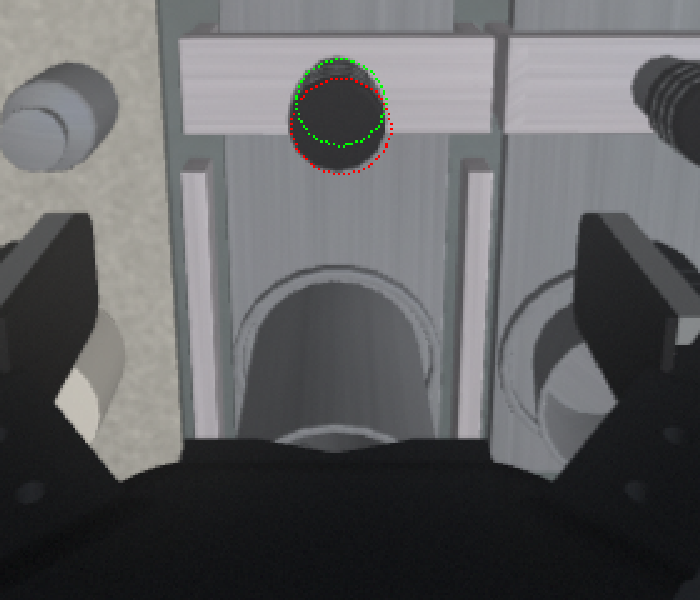

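The crop shows the knob top at about (338,121), within 1 mm of the prediction and centred between the open fingers. I'll go down around it.

>>> jog_arm([
  {"dx": 0, "dy": 0, "dz": 0.02, "rx": 0, "ry": 0, "rz": 0, "grip": -1},
  {"dx": 0, "dy": 0, "dz": 0.02, "rx": 0, "ry": 0, "rz": 0, "grip": -1},
  {"dx": 0, "dy": 0, "dz": 0.02, "rx": 0, "ry": 0, "rz": 0, "grip": -1},
  {"dx": 0, "dy": 0, "dz": 0.01, "rx": 0, "ry": 0, "rz": 0, "grip": -1},
  {"dx": 0, "dy": 0, "dz": 0, "rx": 0, "ry": 0, "rz": 0, "grip": -1},
])

```text
t: 3.9
eef_pos: [0.5387, 0.0032, 0.0863]
eef_rot: [[-0.988, 0.157, -0.002], [0.157, 0.988, 0.0], [0.002, 0.0, -1.0]]
wrist_force: [0.4, 0.1, 0.4]
finger_gap: 0.0854
```

>>> jog_arm([
  {"dx": 0, "dy": 0, "dz": 0, "rx": 0, "ry": 0, "rz": 0, "grip": 1},
  {"dx": 0, "dy": 0, "dz": 0, "rx": 0, "ry": 0, "rz": 0, "grip": 1},
  {"dx": 0, "dy": 0, "dz": 0, "rx": 0, "ry": 0, "rz": 0, "grip": 1},
  {"dx": 0, "dy": 0, "dz": 0, "rx": 0, "ry": 0, "rz": 0, "grip": 1},
  {"dx": 0, "dy": 0, "dz": 0, "rx": 0, "ry": 0, "rz": 0, "grip": 1},
])

```text
t: 4.4
eef_pos: [0.5395, 0.0028, 0.0872]
eef_rot: [[-0.987, 0.158, 0.001], [0.158, 0.987, -0.0], [-0.001, -0.0, -1.0]]
wrist_force: [0.2, 0.4, -0.0]
finger_gap: 0.0127
```

>>> jog_arm([
  {"dx": 0, "dy": 0, "dz": 0, "rx": 0, "ry": 0, "rz": 0, "grip": 1},
  {"dx": 0, "dy": 0, "dz": 0, "rx": 0, "ry": 0, "rz": 0, "grip": 1},
  {"dx": 0, "dy": 0, "dz": 0, "rx": 0, "ry": 0, "rz": 0, "grip": 1},
  {"dx": 0, "dy": 0, "dz": 0, "rx": 0, "ry": 0, "rz": 0, "grip": 1},
  {"dx": 0, "dy": 0, "dz": 0, "rx": 0, "ry": 0, "rz": 0, "grip": 1},
])

```text
t: 4.9
eef_pos: [0.5393, 0.0028, 0.0868]
eef_rot: [[-0.987, 0.158, -0.0], [0.158, 0.987, -0.0], [0.0, -0.0, -1.0]]
wrist_force: [-0.2, -0.2, -0.4]
finger_gap: -0.0001
```

The gap went to 0, so the fingers closed on nothing. I'll look before moving.

Run:
```python
from h import *
s=observe(); print(s["t"],s["eef_pos"],s["finger_gap"],s["wrist_force"])
W=grab_frame("wrist")["pixels"]; S=grab_frame("scene")["pixels"]; T=grab_frame("top")["pixels"]
r=lambda a,x,y,w,h:cv2.resize(a[y:y+h,x:x+w],(400,int(400*h/w)),interpolation=cv2.INTER_CUBIC)
a=r(W,160,120,320,220);b=r(S,250,100,160,110);
cv2.imwrite("pics/w3.png",np.vstack([np.hstack([a,b]),np.hstack([r(T,280,160,160,110),r(S,0,0,640,440)])]) if 0 else np.vstack([np.hstack([a,b]),np.hstack([r(T,280,160,160,110),r(W,0,0,640,352)[:275] if 0 else cv2.resize(W,(400,275))])]))
```

```text
4.9 [0.53926044 0.00282769 0.08676822] -8.575317708412357e-05 [-0.21504336 -0.20153213 -0.35009181]
```

View pics/w3.png

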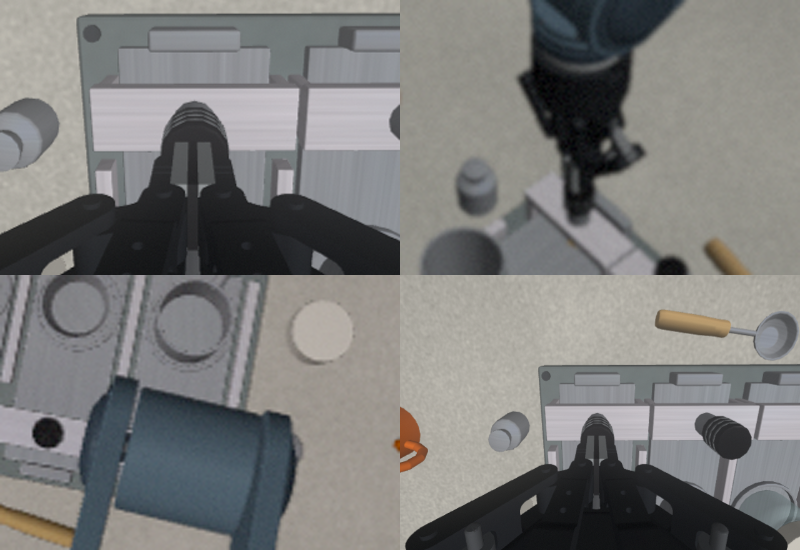

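Run:
```python
from h import *
s=observe(); p=np.array(s["eef_pos"]); R=np.array(s["eef_rot"]); f=grab_frame("wrist"); X=np.array(f["T_tool_cam"])
Rt=np.eye(4); Rt[:3,:3]=R; Rt[:3,3]=p; M=np.linalg.inv(Rt@X)
f["rvec"]=cv2.Rodrigues(M[:3,:3])[0]; f["tvec"]=M[:3,3]
S=grab_frame("scene"); out=[]
for F,(x,y,w,h),k in((f,(250,150,130,195),3),(S,(285,120,75,112),5.2)):
    g=cv2.resize(F["pixels"][y:y+h,x:x+w],(390,585),interpolation=cv2.INTER_CUBIC)
    g=np.clip(g.astype(float)*1.8,0,255).astype(np.uint8)
    for P,c in((p,(0,0,255)),(p-.019*R[:,2],(0,255,0)),(p+.011*R[:,0],(255,0,255)),(np.array([.5385,.0035,.116]),(255,255,0))):
        u=(proj(F,P)-[x,y])*390/w; cv2.circle(g,tuple(int(v) for v in u),3,c,-1); print(u.round())
    out.append(g)
cv2.imwrite("pics/w4.png",np.hstack(out))
```

```text
[196. 227.]
[197. 264.]
[196. 174.]
[200. 283.]
[186. 325.]
[187. 298.]
[206. 311.]
[190. 283.]
```

View pics/w4.png

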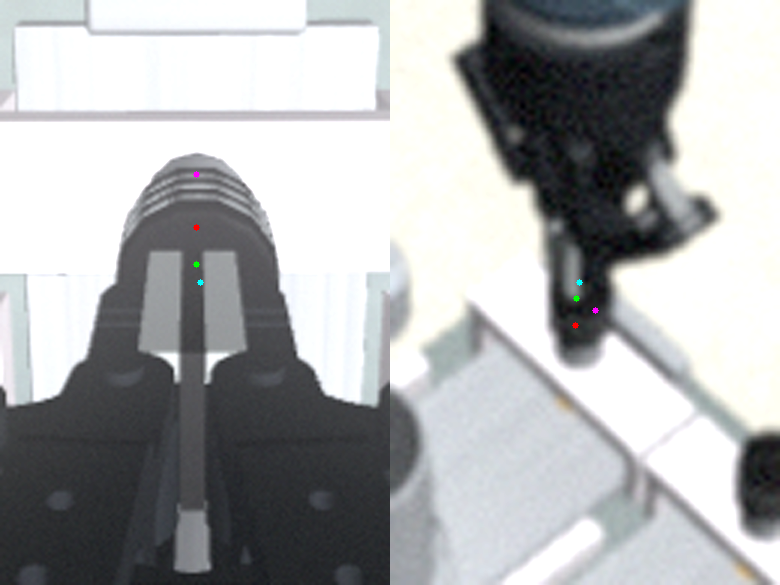

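Run:
```python
from h import *
f=grab_frame("wrist"); S=grab_frame("scene"); out=[]
for F,(x,y,w,h) in((f,(250,190,130,130)),(S,(295,140,65,65))):
    g=F["pixels"][y:y+h,x:x+w].astype(float)/255
    if F is f: g=cv2.resize((np.clip(g*3,0,1)**.6*255).astype(np.uint8),(395,395),interpolation=cv2.INTER_CUBIC)
    else: g=cv2.resize((np.clip(g*3,0,1)**.6*255).astype(np.uint8),(395,395),interpolation=cv2.INTER_CUBIC)
    out.append(g)
cv2.imwrite("pics/w5.png",np.hstack(out))
```

```text
(no output)
```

View pics/w5.png

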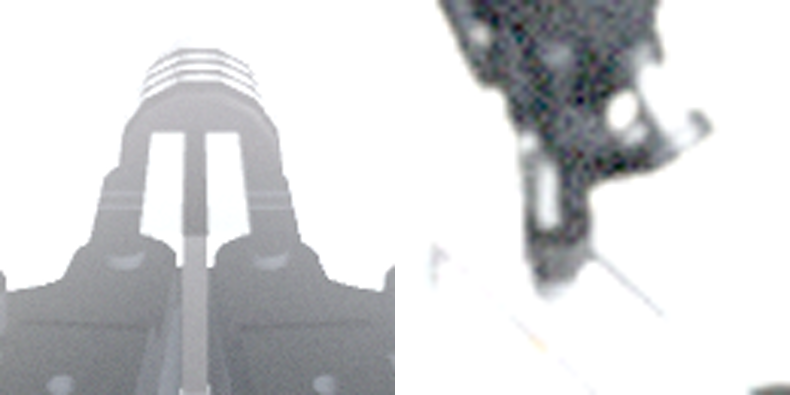

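The contrast-stretched crop shows the closed fingers' light faces ending at the knob's top (row 132). The visible tips sit about 30 mm short of the projected TCP, which puts them just above the knob. That fits a gap of 0 with no force. I'll open, go lower in small force-watched steps, and close again.

>>> jog_arm([
  {"dx": 0, "dy": 0, "dz": 0, "rx": 0, "ry": 0, "rz": 0, "grip": -1},
  {"dx": 0, "dy": 0, "dz": 0, "rx": 0, "ry": 0, "rz": 0, "grip": -1},
  {"dx": 0, "dy": 0, "dz": 0, "rx": 0, "ry": 0, "rz": 0, "grip": -1},
  {"dx": 0, "dy": 0, "dz": 0, "rx": 0, "ry": 0, "rz": 0, "grip": -1},
  {"dx": 0, "dy": 0, "dz": 0, "rx": 0, "ry": 0, "rz": 0, "grip": -1},
])

```text
t: 5.75
eef_pos: [0.5393, 0.0028, 0.0868]
eef_rot: [[-0.987, 0.158, -0.0], [0.158, 0.987, -0.0], [0.0, -0.0, -1.0]]
wrist_force: [0.1, 0.1, 0.2]
finger_gap: 0.0726
```

>>> jog_arm([
  {"dx": 0, "dy": 0, "dz": 0.004, "rx": 0, "ry": 0, "rz": 0, "grip": -1},
  {"dx": 0, "dy": 0, "dz": 0.004, "rx": 0, "ry": 0, "rz": 0, "grip": -1},
  {"dx": 0, "dy": 0, "dz": 0.004, "rx": 0, "ry": 0, "rz": 0, "grip": -1},
  {"dx": 0, "dy": 0, "dz": 0, "rx": 0, "ry": 0, "rz": 0, "grip": -1},
  {"dx": 0, "dy": 0, "dz": 0, "rx": 0, "ry": 0, "rz": 0, "grip": -1},
])

```text
t: 6.25
eef_pos: [0.5391, 0.0029, 0.0745]
eef_rot: [[-0.987, 0.158, -0.0], [0.158, 0.987, 0.0], [0.0, 0.0, -1.0]]
wrist_force: [-0.3, 0.2, -0.1]
finger_gap: 0.0852
```

Run:
```python
from h import *
s=observe(); p=np.array(s["eef_pos"]); R=np.array(s["eef_rot"]); f=grab_frame("wrist"); X=np.array(f["T_tool_cam"])
print(s["t"],p,s["finger_gap"],s["wrist_force"])
Rt=np.eye(4); Rt[:3,:3]=R; Rt[:3,3]=p; M=np.linalg.inv(Rt@X)
f["rvec"]=cv2.Rodrigues(M[:3,:3])[0]; f["tvec"]=M[:3,3]
g=np.clip(f["pixels"].astype(float)*1.6,0,255).astype(np.uint8); g=cv2.resize(g[150:400,120:520],None,fx=2,fy=2,interpolation=cv2.INTER_CUBIC)
q=lambda P:tuple(int(v) for v in (proj(f,P)-[120,150])*2)
for t in np.linspace(0,6.28,40): 
    for z,c in((.116,(0,0,255)),(.09,(0,255,0))): cv2.circle(g,q([.5385+.014*np.cos(t),.0035+.014*np.sin(t),z]),1,c,-1)
for b in(13,40):  # expected inner tip corners of the open fingers at this distance behind the TCP
    for y in(-.0425,.0425): cv2.line(g,q(p+R@[-.011,y,-b/1e3]),q(p+R@[.011,y,-b/1e3]),(255,0,255) if b==13 else (255,255,0),2)
cv2.imwrite("pics/w6.png",g)
```

```text
6.25 [0.53912344 0.00285257 0.07453881] 0.08517082595019232 [-0.2602636   0.17336866 -0.09546807]
```

View pics/w6.png

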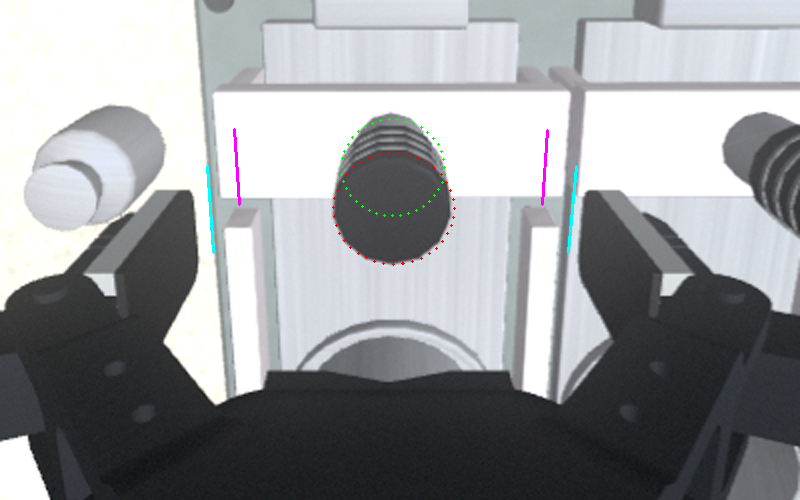

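The ring overlay shows the knob at (392,208), where expected. The open fingertips at (190,192) and (585,192) lie some 50 mm behind the reported TCP instead of 13, so the fingers are about 35–40 mm shorter than the stated TCP. I'll go down further with force checks.

>>> jog_arm([
  {"dx": 0, "dy": 0, "dz": 0.004, "rx": 0, "ry": 0, "rz": 0, "grip": -1},
  {"dx": 0, "dy": 0, "dz": 0.004, "rx": 0, "ry": 0, "rz": 0, "grip": -1},
  {"dx": 0, "dy": 0, "dz": 0.004, "rx": 0, "ry": 0, "rz": 0, "grip": -1},
  {"dx": 0, "dy": 0, "dz": 0.003, "rx": 0, "ry": 0, "rz": 0, "grip": -1},
  {"dx": 0, "dy": 0, "dz": 0, "rx": 0, "ry": 0, "rz": 0, "grip": -1},
])

```text
t: 6.8
eef_pos: [0.5388, 0.0029, 0.0591]
eef_rot: [[-0.987, 0.158, -0.001], [0.158, 0.987, 0.0], [0.001, 0.0, -1.0]]
wrist_force: [0.4, 1.1, -1.5]
finger_gap: 0.0857
```

>>> jog_arm([
  {"dx": 0, "dy": 0, "dz": 0.003, "rx": 0, "ry": 0, "rz": 0, "grip": -1},
  {"dx": 0, "dy": 0, "dz": 0.003, "rx": 0, "ry": 0, "rz": 0, "grip": -1},
  {"dx": 0, "dy": 0, "dz": 0, "rx": 0, "ry": 0, "rz": 0, "grip": 1},
  {"dx": 0, "dy": 0, "dz": 0, "rx": 0, "ry": 0, "rz": 0, "grip": 1},
  {"dx": 0, "dy": 0, "dz": 0, "rx": 0, "ry": 0, "rz": 0, "grip": 1},
])

```text
t: 7.3
eef_pos: [0.5394, 0.0028, 0.0539]
eef_rot: [[-0.987, 0.158, 0.0], [0.158, 0.987, -0.0], [-0.0, -0.0, -1.0]]
wrist_force: [0.2, 0.4, 0.2]
finger_gap: 0.0441
```

>>> jog_arm([
  {"dx": 0, "dy": 0, "dz": 0, "rx": 0, "ry": 0, "rz": 0, "grip": 1},
  {"dx": 0, "dy": 0, "dz": 0, "rx": 0, "ry": 0, "rz": 0, "grip": 1},
  {"dx": 0, "dy": 0, "dz": 0, "rx": 0, "ry": 0, "rz": 0, "grip": 1},
  {"dx": 0, "dy": 0, "dz": 0, "rx": 0, "ry": 0, "rz": 0, "grip": 1},
  {"dx": 0, "dy": 0, "dz": 0, "rx": 0, "ry": 0, "rz": 0, "grip": 1},
])

```text
t: 7.8
eef_pos: [0.5396, 0.0037, 0.0543]
eef_rot: [[-0.987, 0.158, 0.001], [0.158, 0.987, 0.001], [-0.0, 0.002, -1.0]]
wrist_force: [-1.0, 5.6, 3.6]
finger_gap: 0.0264
```

The gap is 26 mm, so the knob is gripped. I'll pull up slowly.

>>> jog_arm([
  {"dx": 0, "dy": 0, "dz": -0.003, "rx": 0, "ry": 0, "rz": 0, "grip": 1},
  {"dx": 0, "dy": 0, "dz": -0.003, "rx": 0, "ry": 0, "rz": 0, "grip": 1},
  {"dx": 0, "dy": 0, "dz": -0.003, "rx": 0, "ry": 0, "rz": 0, "grip": 1},
  {"dx": 0, "dy": 0, "dz": -0.003, "rx": 0, "ry": 0, "rz": 0, "grip": 1},
  {"dx": 0, "dy": 0, "dz": 0, "rx": 0, "ry": 0, "rz": 0, "grip": 1},
])

```text
t: 8.3
eef_pos: [0.5395, 0.0037, 0.0648]
eef_rot: [[-0.987, 0.158, 0.002], [0.158, 0.987, 0.002], [-0.001, 0.002, -1.0]]
wrist_force: [5.7, 4.6, -9.0]
finger_gap: 0.0262
```

>>> jog_arm([
  {"dx": 0, "dy": 0, "dz": -0.002, "rx": 0, "ry": 0, "rz": 0, "grip": 1},
  {"dx": 0, "dy": 0, "dz": -0.002, "rx": 0, "ry": 0, "rz": 0, "grip": 1},
  {"dx": 0, "dy": 0, "dz": -0.002, "rx": 0, "ry": 0, "rz": 0, "grip": 1},
  {"dx": 0, "dy": 0, "dz": 0, "rx": 0, "ry": 0, "rz": 0, "grip": 1},
  {"dx": 0, "dy": 0, "dz": 0, "rx": 0, "ry": 0, "rz": 0, "grip": 1},
])

```text
t: 8.8
eef_pos: [0.5395, 0.0037, 0.0702]
eef_rot: [[-0.987, 0.158, 0.002], [0.158, 0.987, 0.002], [-0.001, 0.002, -1.0]]
wrist_force: [6.8, 4.2, -10.3]
finger_gap: 0.0264
```

>>> jog_arm([
  {"dx": 0, "dy": 0, "dz": -0.002, "rx": 0, "ry": 0, "rz": 0, "grip": 1},
  {"dx": 0, "dy": 0, "dz": -0.002, "rx": 0, "ry": 0, "rz": 0, "grip": 1},
  {"dx": 0, "dy": 0, "dz": -0.001, "rx": 0, "ry": 0, "rz": 0, "grip": 1},
  {"dx": 0, "dy": 0, "dz": 0, "rx": 0, "ry": 0, "rz": 0, "grip": 1},
  {"dx": 0, "dy": 0, "dz": 0, "rx": 0, "ry": 0, "rz": 0, "grip": 1},
])

```text
t: 9.3
eef_pos: [0.5395, 0.0037, 0.0744]
eef_rot: [[-0.987, 0.158, 0.002], [0.158, 0.987, 0.002], [-0.002, 0.002, -1.0]]
wrist_force: [9.8, 2.7, -16.3]
finger_gap: 0.0264
```

>>> jog_arm([
  {"dx": 0, "dy": 0, "dz": 0, "rx": 0, "ry": 0, "rz": 0, "grip": 1},
  {"dx": 0, "dy": 0, "dz": 0, "rx": 0, "ry": 0, "rz": 0, "grip": 1},
  {"dx": 0, "dy": 0, "dz": 0, "rx": 0, "ry": 0, "rz": 0, "grip": 1},
  {"dx": 0, "dy": 0, "dz": 0, "rx": 0, "ry": 0, "rz": 0, "grip": 1},
  {"dx": 0, "dy": 0, "dz": 0, "rx": 0, "ry": 0, "rz": 0, "grip": 1},
])

```text
t: 9.8
eef_pos: [0.5395, 0.0037, 0.0744]
eef_rot: [[-0.987, 0.158, 0.002], [0.158, 0.987, 0.002], [-0.002, 0.002, -1.0]]
wrist_force: [10.7, 4.5, -15.7]
finger_gap: 0.0264
```

Run:
```python
from h import *
s=observe(); print(s["t"],s["eef_pos"],s["finger_gap"],s["wrist_force"])
W=grab_frame("wrist")["pixels"]; S=grab_frame("scene")["pixels"]
b=lambda g:np.clip(g.astype(float)*1.8,0,255).astype(np.uint8)
cv2.imwrite("pics/w7.png",np.hstack([cv2.resize(b(W[150:400,200:440]),(384,400)),cv2.resize(b(S[120:320,220:412]),(384,400))]))
```

```text
9.8 [0.53952724 0.00371924 0.07443632] 0.02638710565322139 [ 10.7366735    4.48559699 -15.66769217]
```

View pics/w7.png

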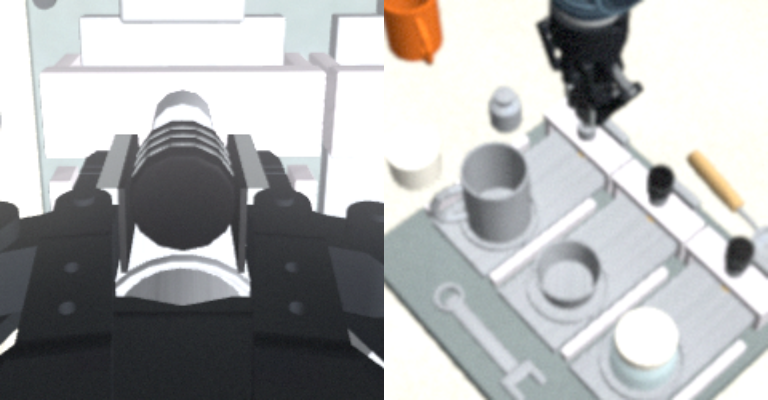

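The picture shows the knob at (183,190) held between both pads, with the bright plunger shaft exposed below it. The vessels and the other knobs (660,185) and (740,255) are undisturbed. The vertical force rose to about 16 N, above the spring's 12 N, so the plunger is on its top stop and holding steady.

```bash
python3 -c "
from workcell import *
finish_job()"
```

```text
the job is handed in; nothing more can be done
```

The jug's carrier is in the right bay, and I handed the job in with that plunger gripped and held up against its top stop. No verdict was reported.

- **Final checks:** the tool rose about 20 mm. The grip stayed steady at 26.4 mm on the 28 mm knob. The vertical pull was about 16 N, above the spring's 12 N, which fits the top stop. The last picture shows the shaft exposed below the knob, and the other knobs and the vessels undisturbed.
- **First attempt failed:** the fingers closed on nothing, with a gap of 0 and no force. The pictures showed the fingertips about 35–40 mm short of the reported TCP, so they had closed just above the knob. I went 33 mm lower in force-checked steps and the second grip held.
- **Left unexplained:** a sideways force of about 11 N remained at the end, probably from a slight misalignment with the plunger.

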